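Load a wooden blank under the spring clip of a sanding carrier

ROBOT

A 7-joint arm with a two-finger parallel gripper is mounted at the origin on the work surface. World frame = base frame: x ahead of the robot, y to its left, z up, the work surface at z = 0. Lengths are in m, angles in rad, forces in N, time in s.
With the tool pointing down it reaches from about 0.4 to 0.925 m from the base axis. Payload 4.1 kg.
Tool frame: the origin (TCP) lies between the finger pads; the fingertips stand 8 mm ahead of it and the grasp point (between the pads) lies 11 mm behind it; z points along the fingers, y is the direction in which the jaws open and shut (so a half turn about z gives the same grasp; the last joint's range is limited). The gripper opens to 85 mm and grips with 20 to 120 N. Pads are 22 mm wide; open, the fingers measure 114 mm over their backs; the gripper's body (76 mm by 85 mm) begins 54 mm behind the grasp point. The pads swing forward as they close: fully open they stand 13 mm farther back than shut.
Start: joints at [1.031, 0.398, 0.045, 1.537, -0.019, 1.207, -0.051], TCP at [0.277, -0.588, 0.239] pointing down, gripper open.
Joint ranges: [-2.82, 2.82], [-0.49, 2.23], [-1.37, 1.46], [0, 2.46], [-1.36, 4.5], [0.23, 2], [-2.94, 2.94]. Speed limits (rad/s): [2.57, 2.57, 3.14, 3.14, 3.14, 3.14, 3.14].

INTERFACE

Orientations are given as a rotation vector (axis times angle).
In Python, from cell import env gives the robot as it stands.
- The arm moves only by the shell command python3 -m pendant 'ROWS'. ROWS is a JSON object of lists of equal length, an entry for each row: "hand": the finger opening in mm, from 0 to 85.4; "dp": the shift along the tool's x, y, z normalised to -1 to 1, where 1 is 40 cm, a list of three; "turn": the turn about the tool's z normalised to -1 to 1, where 1 is 90 degrees. In form: {"hand": [hand, ...], "dp": [[tx, ty, tz], ...], "turn": [turn, ...]}. A call has 1 to 5 rows; each row shifts and turns the pose as measured when the row begins, along the tool's axes as they then stand; what a row does not reach is not made up. A row lasts 1/8 s, in which the tool goes at most 62.5 mm and 10.7 degrees, less where a joint would pass 70% of its speed; a pose out of reach is approached as far as the arm can. A call with a number of a shift or a turn outside -1 to 1 is refused whole. A call with a gripper value outside its range is refused whole. The fingers move at their own pace and stop on an object; the grip force is fixed at half the most. Time passes only in rows, so rows that do not move let the fingers close. It gives the time, the measured TCP pose, the force and the opening at its end, in the units of the state.
- env.observe(): the state, without advancing time (a new reading comes with each control period).
- env.capture(name): name is "scene" or "top" or "wrist"; returns the picture (480x640x3 uint8, blue, green, red); there is no depth.
- env.camera_params(name): a dict with "fovy" (degrees; the focal length in pixels is half the picture's height over the tangent of half this angle, whatever the lens; pixels are square), "cx", "cy" (the principal point, pixels), "R" (3x3) and "t" (3): a world point X has camera coordinates R X + t. Camera axes: x right, y down, z forward; pixel columns grow to the right and rows downward; lengths in m; the calibration is good to about 2 mm. A picture is of the moment at which its call begins: read the wrist's pose just before it. camera_params takes no time and is no camera call; for the wrist camera it gives the pose at the moment of the call.
- env.sign_off(): hands the job in, once; it reports no verdict.
The state is a dict: "time_s": time; "qpos": joint angles; "joint_velocities": joint speeds; "effort": joint torques, N m; "tcp_pos": TCP position; "ee_rot": TCP orientation; "contact_force": force on the tool from outside, world axes, zero at the start; "torque": the same for the moment, N m; "opening": finger opening in m.
Only numpy, scipy, OpenCV 4.12 (cv2) and the standard library are available. Lean on these libraries where they do the work, as an engineer would, in place of code of your own. Each camera call takes 0.05 s, during which the arm holds its last target.

TASK

Load the wooden blank into the sanding carrier: with one fingertip press the clip's long yellow thumb bar down and keep it down, and with the other fingertip push the blank along its channel, under the raised clip foot, until it is fully home against the red end stop. Only then let the clip come down on the blank and take the hand clear. Do not pick the blank up, and leave the other things on the bench where they are.

Things in the scene. Friction and masses are not known exactly. Their poses are not given: they have to be found in the camera images.
- jig: Sanding carrier: grey board fixed to the bench, 255 x 160 x 12 mm (top 12 mm above the bench). Origin on the bench under it; +x along the channel to the red end stop (push direction), +y to the thumb bar's side. The board spans x -145 to 110, y -80 to 80. The channel is 59 mm wide about y = -30, between dark fences 8 mm wide, tops 22 mm above the bench, x -145 to 85.
- end_stop (a point): Point on the face of the red end stop (carrier x = 85 mm), in the middle of the channel, at the level of the channel floor (12 mm above the bench); axes as the carrier's. The stop's top is 28 mm above the bench.
- pivot (a point): Middle of the clip's pivot tube, 7 mm thick, 34 mm above the bench over the fence between channel and thumb bar (carrier y = 3.5 mm). It runs along the carrier's x from -142 to 80 mm; its end brackets rise 40 mm above the bench.
- blank: Light wooden blank, 75 mm (x, along the channel) by 56 mm (y) by 14 mm thick, 35 to 70 g, loose in the channel. Origin at the middle of its underside. It starts short of the clip's foot; fully home its middle is 37.5 mm from the end stop's face.
- clip (a joint): Spring clip, a rocker about the pivot tube: 0 at rest (thumb bar up, foot down and blocking the channel), about 0.25 with the foot resting on the blank, above 0.30 the foot clears the blank, 0.50 rad bar fully down on its stop. Pressing takes about 2 N at first, 4.5 N at the bottom; it springs back when let go. Just short of its stop only the spring pushes back.
- clip_bar (a point): Middle of the top of the yellow thumb bar, 160 mm long (carrier x -130 to 30) by 42 mm. At rest it slopes up away from the channel at 0.5 rad, this point 37 mm and its outer edge 47 mm above the bench. Fully down it is level, 18 mm above the bench (8 mm below the blank's top), and spans carrier y 18 to 60 mm. A fingertip may slide along it while holding it down.
- clip_foot (a point): Middle of the underside of the clip's black rubber foot (carrier x 45 to 63 mm, 10 mm wide), over the middle of the channel; at rest 5 mm above the channel floor, with the bar fully down 23 mm above it. A steel arm 18 mm wide joins it to the pivot tube.
- sleeve: Bystander: abrasive sleeve, a red-brown tube 42 mm across and 80 mm tall, standing. Origin at the middle of its underside.
- disc: Bystander: round wooden disc 72 mm across, 16 mm thick, lying flat. Origin at the middle of its underside.
- glue: Bystander: white glue bottle with orange cap, 48 mm across, 110 mm tall, standing. Origin at the middle of its underside.
Mind the look-alikes: they are no part of the job. Leave any black or orange look-alike of the blank alone.

How it is judged:
By the outcome, as a careful person would: the job done as asked, in the order asked, and still so for the second after the job is handed in, with the robot touching nothing.
It also fails if it takes over 45 s, if anything falls off the work surface, if the arm or the gripper's body presses on something with over 40 N, if the wrist force passes 120 N, or if a joint passes its speed limit or range.

## Working session

There is one attempt and no reset: what is moved stays moved. The work goes in short steps, Python scripts to look and compute and a shell command to move; the robot and the scene stay as the last step left them, time stands still between calls to the robot, and variables do not carry over. Pictures are saved under pics/ and viewed, and the job is handed in when it is done.

```bash
ls; mkdir -p pics; python3 - <<'E'
from cell import env
import cv2
s=env.observe(); print(s['time_s'],s['tcp_pos'],s['ee_rot'],s['opening'])
for n in ('scene','top'):
    cv2.imwrite(f'pics/{n}0.png',env.capture(n)); p=env.camera_params(n); print(n,p)
E
```

```text
pics
0.0 [ 0.27709657 -0.58728032  0.23827032] [-3.06372134e+00 -6.86577395e-01  8.42943535e-04] 0.08539762248883448
scene {'fovy': 56.972490140577754, 'cx': 315.23284167957945, 'cy': 237.86207558797867, 'R': array([[ 0.40569396,  0.91399276,  0.00544449],
       [ 0.78027412, -0.34322576, -0.52284641],
       [-0.47600915,  0.21636382, -0.85240952]]), 't': array([-0.2366227 , -0.40077542,  1.00926981])}
top {'fovy': 53.494018131048314, 'cx': 317.3937606859266, 'cy': 242.40596176549732, 'R': array([[-0.07466617, -0.99720332,  0.00323914],
       [-0.97674993,  0.07247935, -0.20175809],
       [ 0.20095906, -0.01822833, -0.97943003]]), 't': array([0.06357308, 0.55218794, 0.82489558])}
```

View pics/scene0.png

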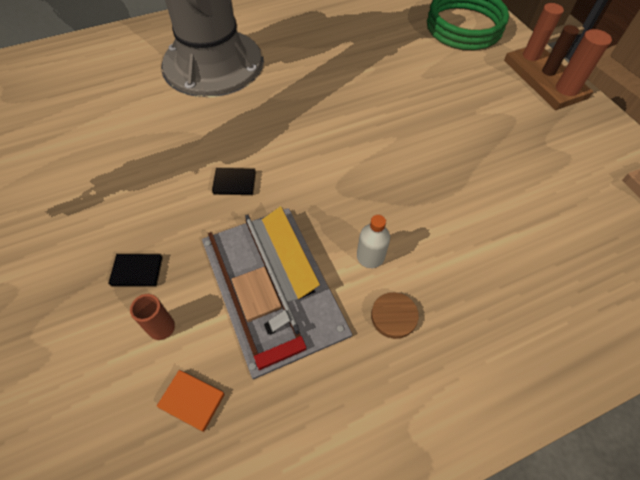

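View pics/top0.png

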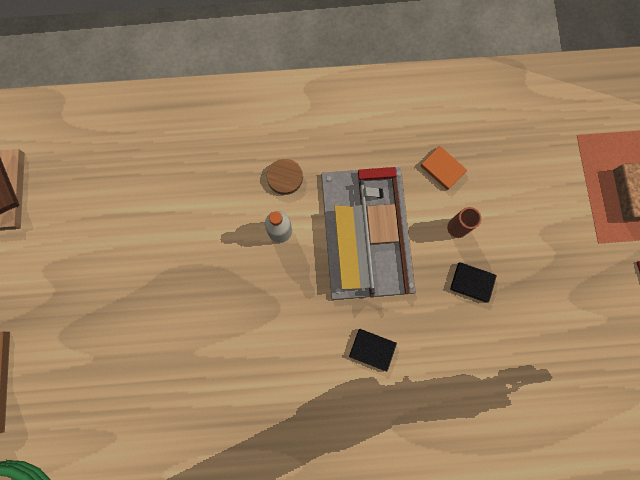

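The scene view shows the light blank in the channel at (255,293), the clip foot at about (278,323) and the red stop at (280,352). In the top view the blank is at (383,224), the yellow bar at (347,247) and the red stop at (377,173). The two black blocks and the orange block are look-alikes outside the carrier, and I'll leave them alone. Next I'll look at enlarged crops.

```bash
python3 - <<'E'
import cv2
a=cv2.imread('pics/top0.png')[155:310,300:430]; cv2.imwrite('pics/topc.png',cv2.resize(a,None,fx=3.8,fy=3.8,interpolation=cv2.INTER_CUBIC))
a=cv2.imread('pics/scene0.png')[200:385,190:360]; cv2.imwrite('pics/scenec.png',cv2.resize(a,None,fx=3.2,fy=3.2,interpolation=cv2.INTER_CUBIC))
E
```

```text
(no output)
```

View pics/topc.png

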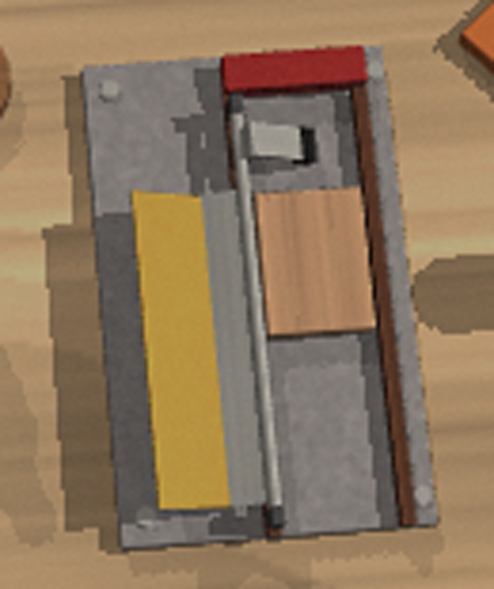

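View pics/scenec.png

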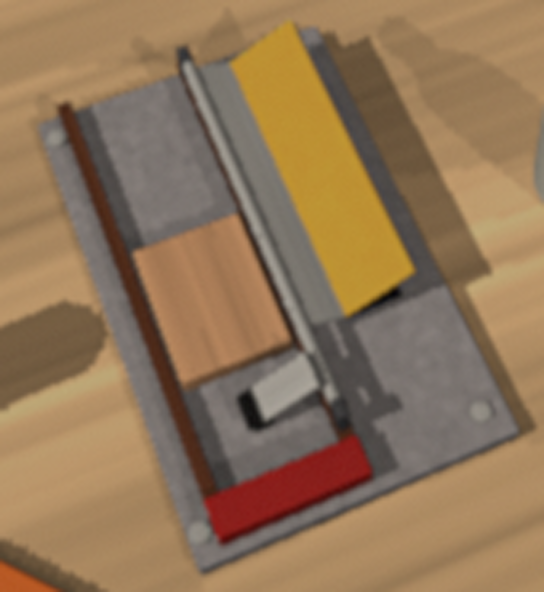

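```bash
cat > h.py <<'E'
import numpy as np
from cell import env
def proj(n,X,p=None):
    p=p or env.camera_params(n); f=240/np.tan(np.radians(p['fovy']/2))
    c=np.asarray(X)@p['R'].T+p['t']; return np.c_[p['cx']+f*c[:,0]/c[:,2],p['cy']+f*c[:,1]/c[:,2]]
def back(n,uv,z,p=None):
    p=p or env.camera_params(n); f=240/np.tan(np.radians(p['fovy']/2)); uv=np.asarray(uv,float)
    d=np.c_[(uv[:,0]-p['cx'])/f,(uv[:,1]-p['cy'])/f,np.ones(len(uv))]@p['R']
    o=-p['R'].T@p['t']; return o+d*((z-o[2])/d[:,2])[:,None]
E
python3 - <<'E'
from h import *
from scipy.optimize import least_squares
un=lambda c,s,o:(np.array(c)+.5)/s-.5+np.array(o)
T=un([(84,67),(382,46),(121,548),(438,522)],3.8,(300,155))
S=un([(522,432),(203,570),(315,30),(42,120)],3.2,(190,200))
L=np.array([(.11,.08),(.11,-.08),(-.145,.08),(-.145,-.08)])
def W(q,L,z):
    c,s=np.cos(q[2]),np.sin(q[2]); return np.c_[L@np.array([[c,s],[-s,c]])+q[:2],np.full(len(L),z)]
for sets in ([('top',T)],[('scene',S)],[('top',T),('scene',S)]):
    f=lambda q:np.concatenate([(proj(n,W(q,L,.012))-u).ravel() for n,u in sets])
    r=least_squares(f,[.55,-.1,0]); print(r.x,np.degrees(r.x[2]),np.round(r.fun,1))
q=r.x
B=un([(256,194),(359,187),(374,328),(268,334)],3.8,(300,155))
b=back('top',B,.026)[:,:2]-q[:2]; c,s=np.cos(q[2]),np.sin(q[2]); print('blank local top',np.round(b@np.array([[c,-s],[s,c]])*1000,1))
B=un([(240,214),(292,345),(187,385),(133,250)],3.2,(190,200))
b=back('scene',B,.026)[:,:2]-q[:2]; print('blank local scene',np.round(b@np.array([[c,-s],[s,c]])*1000,1))
E
```

```text
[ 5.98121561e-01 -7.68669368e-02  2.66316857e-04] 0.015258831924348269 [-0.6 -0.5  0.3 -0.5 -0.   0.1  0.3  0.7]
[ 0.59977172 -0.07359347 -0.00209202] -0.11986404405877084 [ 0.6 -0.1 -0.7  0.5  1.3 -1.8 -1.   0.9]
[ 5.99071905e-01 -7.48786298e-02 -3.01430537e-04] -0.017270697612378004 [-1.6 -0.9 -0.7 -0.9 -1.1 -0.3 -0.9  0.3 -0.3 -0.3 -1.6  0.5  0.3 -1.9
 -2.   0.9]
blank local top [[ 28.1  -5.1]
 [ 28.  -58.1]
 [-46.1 -57.8]
 [-45.2  -4.1]]
blank local scene [[-43.   -1.5]
 [ 32.5  -3.6]
 [ 31.3 -55.6]
 [-45.4 -56.6]]
```

```bash
python3 - <<'E'
from h import *
for nm,uv,z in (('glue cap top',(276,216),.11),('disc',(285,175),.016),('sleeve top',(470,214),.08),('orange',(444,168),.014)):
    print(nm,(back('top',[uv],z)[0]-[.599,-.0755,0])*1000)
E
python3 -m pendant '{"hand":[55,55,55],"dp":[[0,0,0],[0,0,0],[0,0,0]],"turn":[0.094,0.094,0.094]}'
```

```text
glue cap top [ -2.11829976 167.73798233 110.        ]
disc [106.25674632 151.27130337  16.        ]
sleeve top [ -16.35749627 -183.16235752   80.        ]
orange [  98.27658592 -167.71851208   14.        ]
time_s: 0.48
tcp_pos: [0.2765, -0.5863, 0.2363]
ee_rot: [-3.136, 0.025, 0.004]
contact_force: [0.1, 0.7, 0.5]
opening: 0.0551
```

```bash
python3 -m pendant '{"hand":[55,55,55,55,55],"dp":[[0.065,-0.129,0],[0.065,-0.129,0],[0.065,-0.129,0],[0.065,-0.129,0],[0.065,-0.129,0]],"turn":[-0.01,0,0,0,0]}'; python3 -m pendant '{"hand":[55,55,55,55,55],"dp":[[0.065,-0.129,0],[0.065,-0.129,0],[0.065,-0.129,0],[0.065,-0.129,0],[0,0,0]],"turn":[0,0,0,0,0]}'
```

```text
time_s: 1.1
tcp_pos: [0.4074, -0.3258, 0.2339]
ee_rot: [-3.136, 0.019, 0.011]
contact_force: [0.2, 0.1, -0.3]
opening: 0.0546
time_s: 1.72
tcp_pos: [0.5171, -0.1072, 0.2332]
ee_rot: [-3.134, 0.004, 0.011]
contact_force: [0.8, -0.0, -0.2]
opening: 0.055
```

```bash
python3 -m pendant '{"hand":[55,55,55,55,55],"dp":[[0.045,-0.09,0],[0,0,0.12],[0,0,0.12],[0,0,0.06],[0,0,0]],"turn":[0,0,0,0,0]}'; python3 - <<'E'
from h import *
import cv2
for n in ('scene','top','wrist'): cv2.imwrite(f'pics/{n}1.png',env.capture(n))
s=env.observe(); print(s['tcp_pos'],s['ee_rot'])
E
```

```text
time_s: 2.35
tcp_pos: [0.5336, -0.074, 0.1095]
ee_rot: [-3.137, 0.01, 0.013]
contact_force: [-0.3, -0.2, -0.2]
opening: 0.0545
[ 0.53640821 -0.07377699  0.11264604] [-3.13766689e+00  9.60618687e-03  2.03310864e-03]
```

```bash
python3 - <<'E'
import cv2,numpy as np
a=cv2.imread('pics/top1.png')[150:310,295:435]; b=cv2.imread('pics/scene1.png')[200:385,190:360]
r=lambda i:cv2.resize(i,(395,450),interpolation=cv2.INTER_CUBIC); cv2.imwrite('pics/m1.png',np.hstack([r(a),r(b)]))
E
```

```text
(no output)
```

View pics/m1.png

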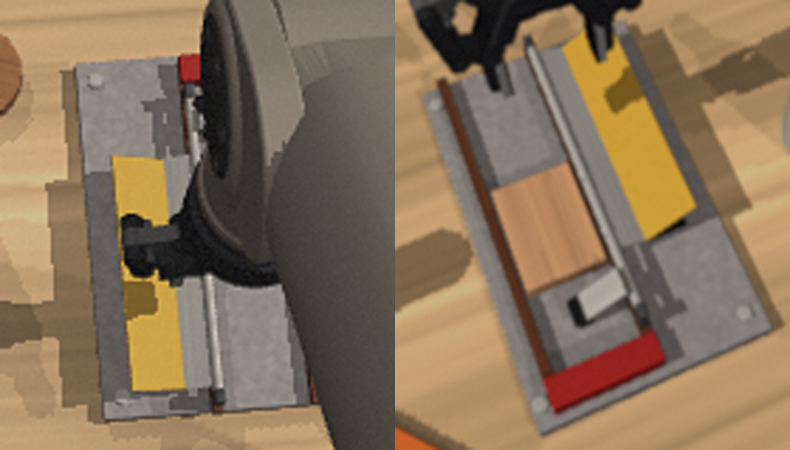

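View pics/wrist1.png

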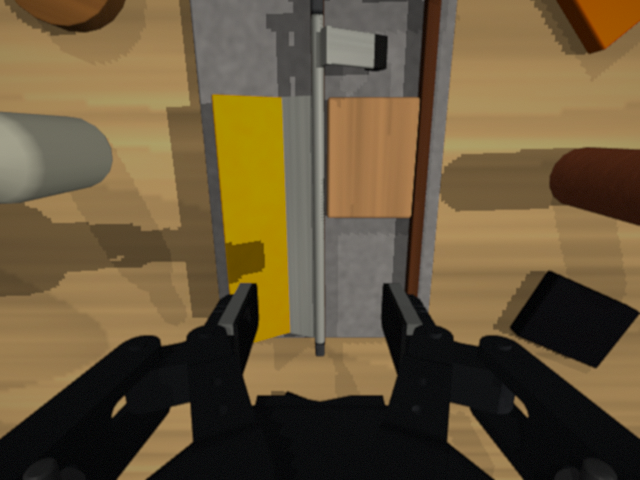

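The scene view shows the hand over the rear of the carrier, with one finger above the yellow bar and the other above the channel behind the blank. In the wrist view the blank's rear edge is at row 217 (columns 329 to 412), the pivot tube is at column 318, and the tips are at columns 240 and 400.

```bash
python3 - <<'E'
from h import *
t=env.observe()['tcp_pos'];print(t, env.observe()['ee_rot'])
print(np.round(back('wrist',[(329,217),(412,218),(329,98),(419,98)],.026)*1000,1))
print('pivot',np.round(back('wrist',[(320,345),(318,20)],.034)*1000,1))
# fingertip inner/outer edges projected: where would tips appear
for z in (-.008,-.003,0.003):
  X=[[t[0]+dx,t[1]+dy,t[2]+z] for dy in (.0275,.042,-.0275,-.042) for dx in (.011,)]
  print(z,np.round(proj('wrist',X)))
E
```

```text
[ 0.53640821 -0.07377699  0.11264604] [-3.13766689e+00  9.60618687e-03  2.03310864e-03]
[[ 555.5  -80.8   26. ]
 [ 554.5 -136.    26. ]
 [ 629.4  -80.7   26. ]
 [ 629.  -135.1   26. ]]
pivot [[462.9 -74.2  34. ]
 [668.7 -74.4  34. ]]
-0.008 [[257. 275.]
 [225. 275.]
 [378. 274.]
 [411. 274.]]
-0.003 [[255. 279.]
 [222. 279.]
 [380. 279.]
 [413. 278.]]
0.003 [[252. 285.]
 [218. 285.]
 [383. 284.]
 [417. 284.]]
```

```bash
python3 -m pendant '{"hand":[55,55,55,55],"dp":[[0,0,0.08],[0,0,0.06],[0,0,0],[0,0,0]],"turn":[0,0,0,0]}'; python3 -m pendant '{"hand":[55,55,55],"dp":[[0,0,0.025],[0,0,0.025],[0,0,0]],"turn":[0,0,0]}'
```

```text
time_s: 3.0
tcp_pos: [0.5426, -0.0751, 0.0628]
ee_rot: [-3.14, 0.012, -0.02]
contact_force: [0.5, 0.4, 0.3]
opening: 0.055
time_s: 3.38
tcp_pos: [0.5446, -0.0754, 0.0439]
ee_rot: [-3.14, 0.012, -0.027]
contact_force: [0.1, -0.1, 0.9]
opening: 0.055
```

```bash
python3 -m pendant '{"hand":[55,55,55],"dp":[[-0.04,0,0],[0,0,0],[0,0,0]],"turn":[0,0,0]}'; python3 - <<'E'
from h import *
import cv2
o=[env.observe()];cv2.imwrite('pics/wrist2.png',env.capture('wrist'));o.append(env.observe());cv2.imwrite('pics/scene2.png',cv2.resize(env.capture('scene')[180:385,170:360],None,fx=2.8,fy=2.8));
for s in o+[env.observe()]: print(s['tcp_pos'],s['ee_rot'],s['contact_force'])
E
```

```text
time_s: 3.75
tcp_pos: [0.5295, -0.0751, 0.0438]
ee_rot: [-3.14, 0.012, -0.029]
contact_force: [0.1, 0.6, 0.6]
opening: 0.0551
[ 0.52950096 -0.07513859  0.04379341] [-3.1401003   0.01192875 -0.02944807] [0.09223493 0.59344689 0.55141589]
[ 0.52927744 -0.0751957   0.04368411] [-3.14011532  0.01209253 -0.02861846] [-1.12799845 -1.04340821 -0.17203918]
[ 0.52927535 -0.07518773  0.04369223] [-3.14011839  0.01210998 -0.02859498] [-0.36071532  0.12937307  1.00909692]
```

View pics/wrist2.png

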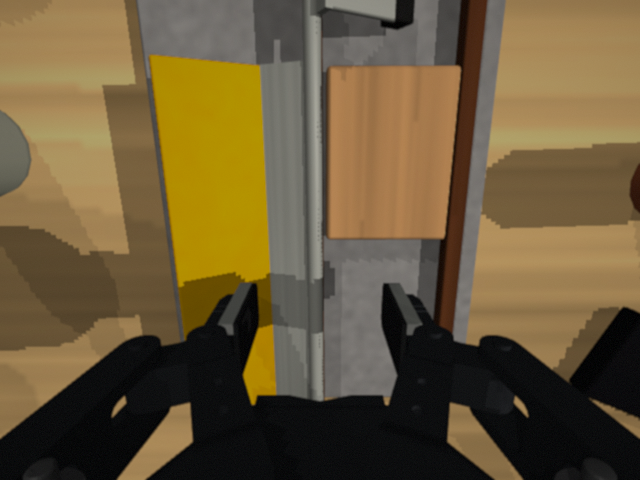

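View pics/scene2.png

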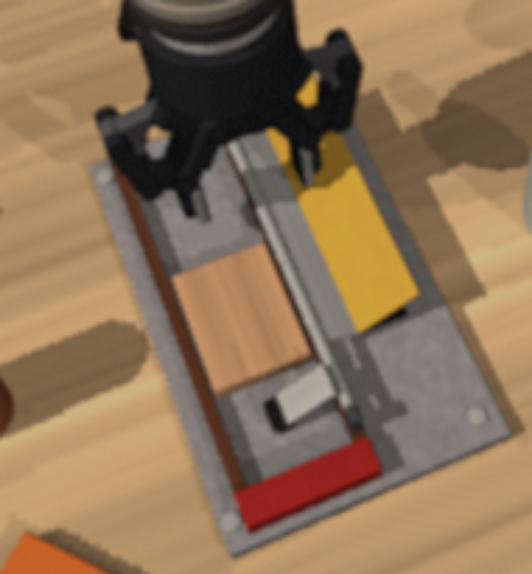

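The wrist view shows both tips straddling the tube. The right tip is in the channel about 14 mm behind the blank's rear edge (row 238), and the left tip is over the bar. Now pressing.

```bash
for i in 1; do python3 -m pendant '{"hand":[55,55,55],"dp":[[0,0,0.02],[0,0,0.02],[0,0,0]],"turn":[0,0,0]}'; done
```

```text
time_s: 4.22
tcp_pos: [0.5306, -0.0768, 0.0273]
ee_rot: [3.141, -0.013, 0.03]
contact_force: [-1.2, -0.0, 4.2]
opening: 0.055
```

```bash
python3 -m pendant '{"hand":[55,55,55],"dp":[[0,0,0.01],[0,0,0],[0,0,0]],"turn":[0,0,0]}'
```

```text
time_s: 4.6
tcp_pos: [0.5305, -0.0782, 0.024]
ee_rot: [3.139, -0.015, 0.028]
contact_force: [-1.0, -0.1, 5.3]
opening: 0.0549
```

```bash
cat > look.py <<'E'
from h import *
import cv2,sys
i=sys.argv[1];F=[]
s=env.observe();F.append(s['contact_force']);print(s['tcp_pos'],s['ee_rot'])
w=env.capture('wrist');F.append(env.observe()['contact_force']);a=env.capture('scene')[180:385,170:360]
F.append(env.observe()['contact_force'])
print(np.round(F,1))
cv2.imwrite(f'pics/m{i}.png',np.hstack([cv2.resize(w,(450,338)),cv2.resize(a,(313,338))]))
E
python3 look.py 3
```

```text
[ 0.53054523 -0.07822364  0.02396089] [ 3.13940802 -0.01502111  0.02845122]
[[-1.  -0.1  5.3]
 [-1.5 -1.   4.8]
 [-2.4 -0.7  6.3]]
```

View pics/m3.png

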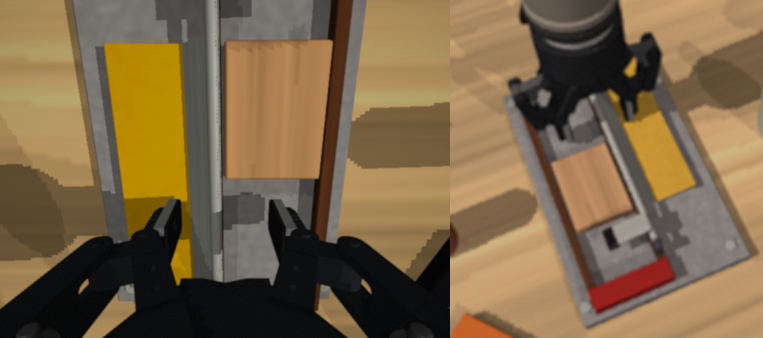

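```bash
python3 - <<'E'
from h import *
import cv2
w=env.capture('wrist');cv2.imwrite('pics/w4.png',w)
im=cv2.resize(w[20:220,120:500],None,fx=2.1,fy=2.1,interpolation=cv2.INTER_CUBIC);cv2.imwrite('pics/w4c.png',im)
J=np.array([.599,-.077])
for th in (0.3,.35,.4,.45,.5):
    a=.5-th;c,s=np.cos(a),np.sin(a)
    X=[[J[0]+.03,J[1]+.0035+y*c-z*s,.034+y*s+z*c] for y,z in((.0565,-.016),(.0145,-.016))]
    print(th,np.round(proj('wrist',X),1).tolist())
print('pivot top sides',proj('wrist',[[.629,J[1]+.0035,.034]]))
print('board corner',proj('wrist',[[J[0]-.145,J[1]+.08,.012],[J[0]+.02,J[1]+.08,.012],[J[0]+.02,J[1]-.08,.012]]))
print('blank rear',back('wrist',[(320,254),(454,254)],.026))
E
```

```text
0.3 [[132.2, 56.0], [254.9, 60.3]]
0.35 [[137.3, 58.0], [257.1, 60.8]]
0.4 [[142.6, 59.9], [259.3, 61.3]]
0.45 [[148.0, 61.6], [261.6, 61.7]]
0.5 [[153.6, 63.3], [264.0, 62.1]]
pivot top sides [[299.91275779  50.88463126]]
board corner [[166.49403019 427.47573492]
 [114.45298147  94.24252155]
 [509.72722082  89.98340523]]
blank rear [[ 0.55468039 -0.07951852  0.026     ]
 [ 0.55405814 -0.13513004  0.026     ]]
```

View pics/w4c.png

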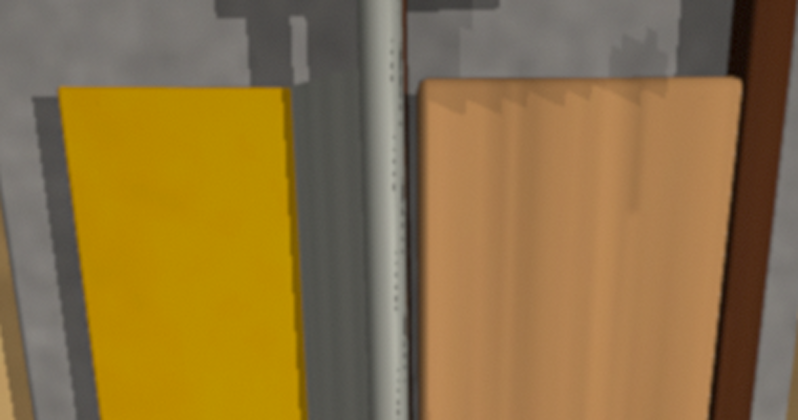

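The bar edges fit about 0.45 rad: just short of the stop, with the foot raised. The pushing tip is about 20 mm above the bench, below the blank's 26 mm top. Now pushing, in steps.

```bash
python3 -m pendant '{"hand":[55,55,55,55],"dp":[[0.02,0,0],[0.02,0,0],[0.02,0,0],[0,0,0]],"turn":[0,0,0,0]}'
```

```text
time_s: 5.25
tcp_pos: [0.5491, -0.0773, 0.0235]
ee_rot: [3.14, -0.013, 0.007]
contact_force: [0.5, -0.8, 4.6]
opening: 0.0548
```

```bash
python3 look.py 5
```

```text
[ 0.54909024 -0.07725521  0.02350764] [ 3.14049606 -0.01341784  0.00747558]
[[ 0.5 -0.8  4.6]
 [-1.1 -1.4  5. ]
 [-0.5 -1.3  5.3]]
```

View pics/m5.png

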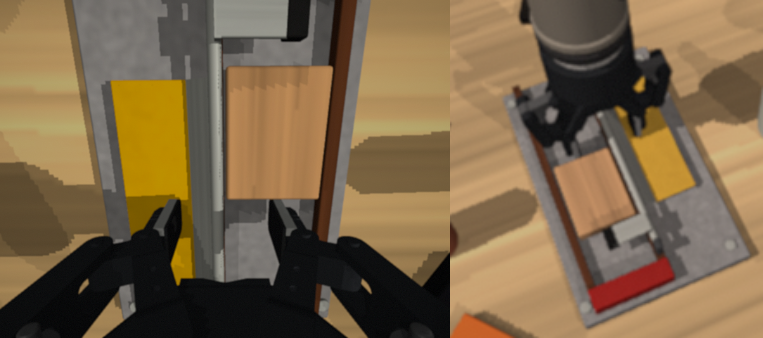

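The bar stays down and the tip has just reached the blank's rear edge (wrist crop row 198). I'll keep pushing.

```bash
python3 -m pendant '{"hand":[55,55,55,55],"dp":[[0.02,0,0],[0.02,0,0],[0.02,0,0],[0,0,0]],"turn":[0,0,0,0]}'; python3 look.py 6
```

```text
time_s: 5.85
tcp_pos: [0.5671, -0.0763, 0.0229]
ee_rot: [3.142, -0.012, -0.016]
contact_force: [0.4, -1.0, 4.7]
opening: 0.0548
[ 0.56705623 -0.07632199  0.02287316] [ 3.14150234 -0.01244857 -0.01552391]
[[ 0.4 -1.   4.7]
 [-0.9  0.1  4.6]
 [-1.2 -0.7  5. ]]
```

View pics/m6.png

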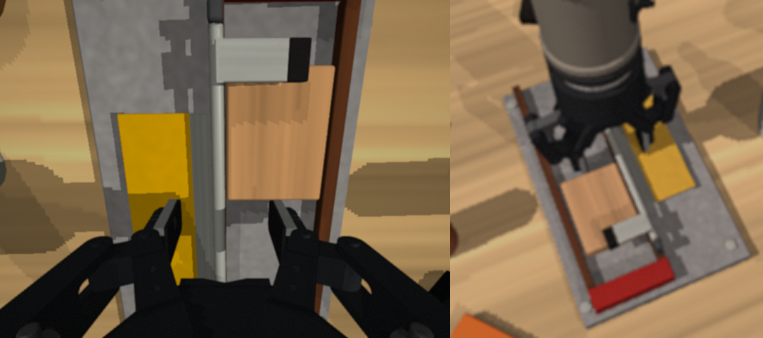

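The blank is moving and its front edge is passing under the raised foot. Continuing.

```bash
python3 -m pendant '{"hand":[55,55,55,55],"dp":[[0.02,0,-0.0005],[0.02,0,-0.0005],[0.02,0,-0.0005],[0,0,0]],"turn":[0,0,0,0]}'; python3 look.py 7
```

```text
time_s: 6.45
tcp_pos: [0.5844, -0.0757, 0.0225]
ee_rot: [-3.141, 0.012, 0.041]
contact_force: [1.9, -0.5, 4.7]
opening: 0.0551
[ 0.58440896 -0.07569828  0.02251244] [-3.14059105  0.01216122  0.04089581]
[[ 1.9 -0.5  4.7]
 [-1.   0.3  5.7]
 [-0.9 -0.7  6. ]]
```

View pics/m7.png

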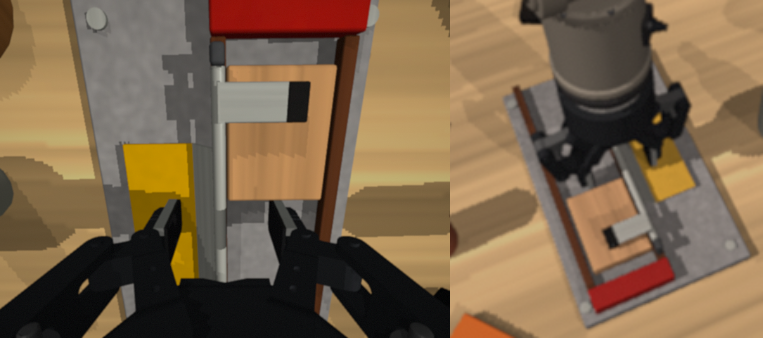

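There's still about 14 mm between the blank's front (crop row 65) and the red stop (row 36).

```bash
python3 -m pendant '{"hand":[55,55,55],"dp":[[0.02,0,-0.0005],[0.012,0,-0.0005],[0,0,0]],"turn":[0,0,0]}'; python3 look.py 8
```

```text
time_s: 6.92
tcp_pos: [0.5925, -0.0754, 0.0225]
ee_rot: [-3.14, 0.012, 0.059]
contact_force: [-0.5, -1.2, 5.1]
opening: 0.0552
[ 0.59249568 -0.07535894  0.02250319] [-3.14001979  0.01195918  0.0586298 ]
[[-0.5 -1.2  5.1]
 [-2.1 -0.7  4.8]
 [-1.7 -1.3  5.1]]
```

View pics/m8.png

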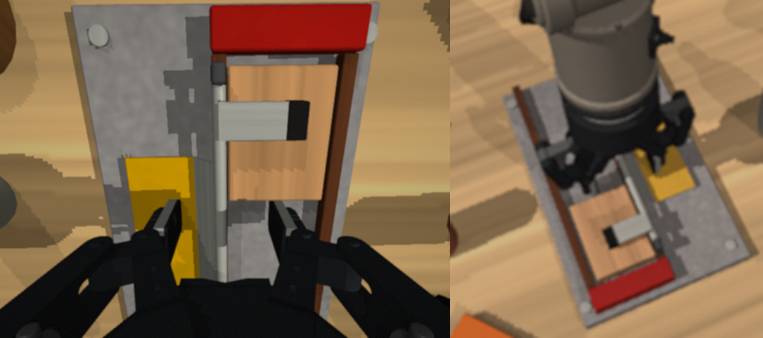

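```bash
python3 -m pendant '{"hand":[55,55,55],"dp":[[0.012,0,-0.0005],[0.008,0,0],[0,0,0]],"turn":[0,0,0]}'; python3 look.py 9
```

```text
time_s: 7.4
tcp_pos: [0.5954, -0.0753, 0.0224]
ee_rot: [-3.14, 0.012, 0.078]
contact_force: [-0.7, -0.2, 4.9]
opening: 0.0551
[ 0.59540651 -0.07526563  0.02242591] [-3.13968345  0.01171105  0.07756517]
[[-0.7 -0.2  4.9]
 [-0.8 -1.7  5.6]
 [-1.6 -0.3  5.6]]
```

View pics/m9.png

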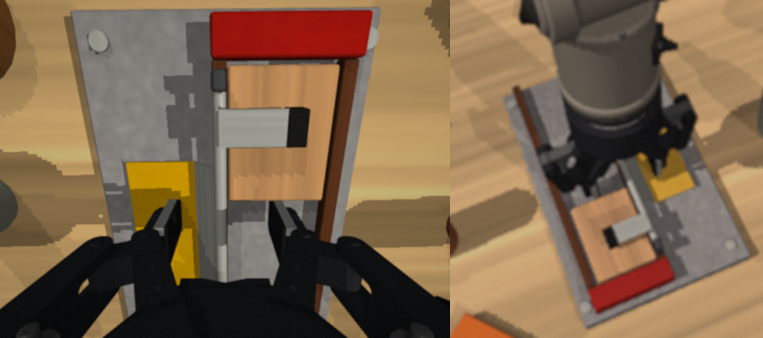

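```bash
python3 - <<'E'
from h import *
from scipy.spatial.transform import Rotation as R
s=env.observe();print(np.round(s['qpos'],3),np.round(s['effort'],1),np.round(s['torque'],2)); print(R.from_rotvec(s['ee_rot']).as_matrix().round(3))
E
python3 -m pendant '{"hand":[55,55,55],"dp":[[0.012,0,-0.0003],[0.012,0,0],[0,0,0]],"turn":[0,0,0]}'; python3 look.py 10
```

```text
[ 0.188  0.578 -0.177  1.797  0.132  0.828 -1.634] [ -0.7 -46.9  -1.8 -18.1  -0.1  -0.5  -0.1] [-0.01  0.4   0.06]
[[ 0.999 -0.007 -0.049]
 [-0.007 -1.     0.001]
 [-0.049 -0.001 -0.999]]
time_s: 7.88
tcp_pos: [0.5981, -0.0751, 0.0225]
ee_rot: [-3.139, 0.013, 0.103]
contact_force: [2.1, -1.0, 5.3]
opening: 0.0548
[ 0.59813422 -0.07506051  0.02248081] [-3.13871015  0.01335706  0.10327303]
[[ 2.1 -1.   5.3]
 [-2.9 -0.6  5.7]
 [-1.7 -0.9  6. ]]
```

View pics/m10.png

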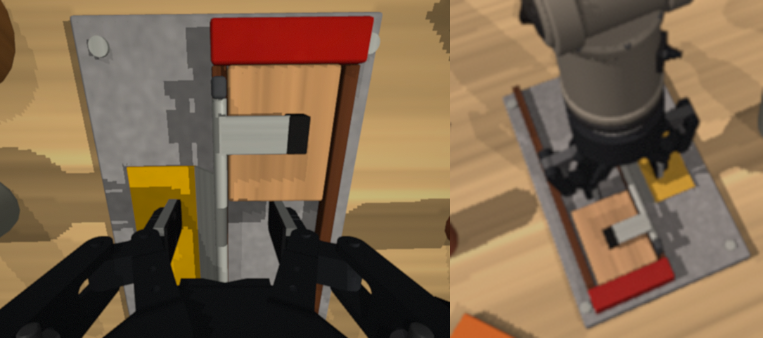

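```bash
cat > gap.py <<'E'
from h import *
import cv2,sys
p=env.camera_params('wrist');w=env.capture('wrist');print(env.observe()['tcp_pos'],-p['R'].T@p['t'])
im=cv2.resize(w[10:300,280:540],None,fx=2.05,fy=2.05,interpolation=cv2.INTER_CUBIC);cv2.imwrite(f'pics/g{sys.argv[1]}.png',im)
for x in (.682,.684,.686): print(x,'stop top,bottom-at-26:',np.round(proj('wrist',[[x,-.107,.028],[x,-.107,.026]],p),1).tolist())
for r in (80,85,88,90,92,94,96,280,284,288): print(r,np.round(back('wrist',[(400,r)],.026,p)[0,0]*1000,1),end='; ')
E
python3 gap.py 10
```

```text
[ 0.5982658  -0.07499425  0.02252958] [ 0.67822807 -0.07667415  0.15326541]
0.682 stop top,bottom-at-26: [[408.8, 97.9], [407.4, 98.1]]
0.684 stop top,bottom-at-26: [[409.3, 91.6], [407.9, 91.9]]
0.686 stop top,bottom-at-26: [[409.8, 85.1], [408.3, 85.5]]
80 687.7; 85 686.2; 88 685.2; 90 684.6; 92 684.0; 94 683.3; 96 682.7; 280 611.8; 284 610.0; 288 608.1;
```

View pics/g10.png

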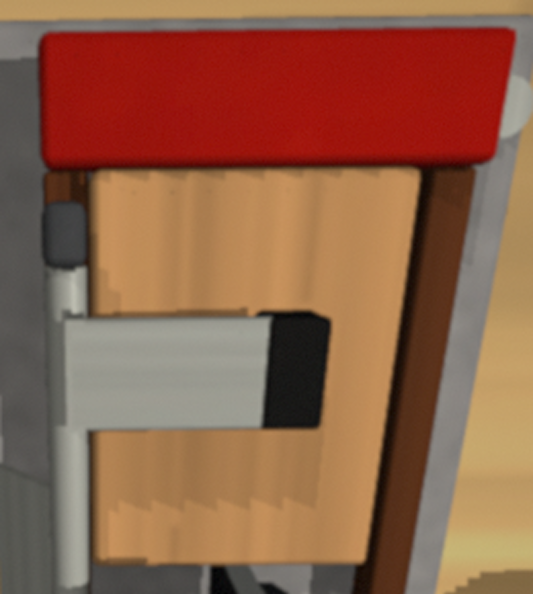

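The blank's front edge (crop row 166) meets the red stop with no visible gap. I'll press a bit harder to confirm it's seated.

```bash
python3 -m pendant '{"hand":[55,55,55],"dp":[[0.012,0,0],[0.012,0,0],[0.012,0,0]],"turn":[0,0,0]}'; python3 gap.py 11
```

```text
time_s: 8.4
tcp_pos: [0.5985, -0.0752, 0.0224]
ee_rot: [-3.137, 0.017, 0.156]
contact_force: [-10.1, -0.4, 14.7]
opening: 0.055
[ 0.59847513 -0.07513669  0.02236174] [ 0.68276713 -0.0769869   0.15036424]
0.682 stop top,bottom-at-26: [[409.9, 98.8], [408.4, 98.8]]
0.684 stop top,bottom-at-26: [[410.4, 92.3], [408.9, 92.3]]
0.686 stop top,bottom-at-26: [[411.0, 85.6], [409.5, 85.8]]
80 687.8; 85 686.3; 88 685.4; 90 684.8; 92 684.1; 94 683.5; 96 682.9; 280 612.4; 284 610.5; 288 608.6;
```

View pics/g11.png

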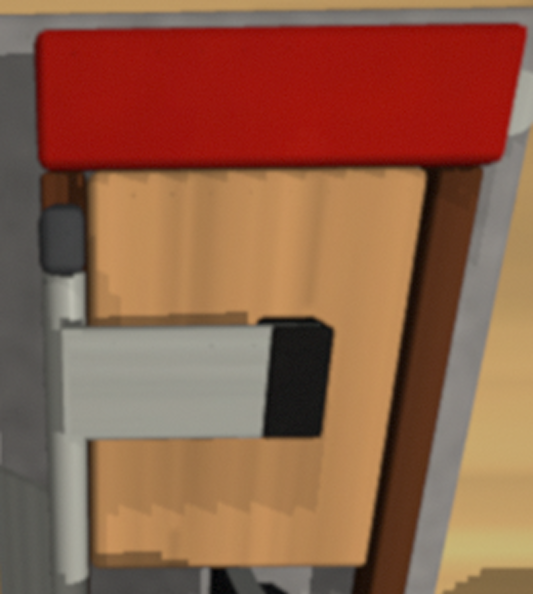

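Fx reached -10 N and the tip stalled at x = 0.5985 with no gap showing, so the blank is fully home. Now I'll back the pushing tip off with the bar still held, then lift.

```bash
python3 -m pendant '{"hand":[55,55,55,55],"dp":[[-0.015,0,0.001],[-0.015,0,0.001],[-0.01,0,0.001],[0,0,0]],"turn":[0,0,0,0]}'; python3 look.py 12; python3 gap.py 12
```

```text
time_s: 8.95
tcp_pos: [0.589, -0.0733, 0.0259]
ee_rot: [-3.136, 0.018, 0.132]
contact_force: [0.7, -0.1, 4.2]
opening: 0.0548
[ 0.58904611 -0.07327185  0.0259255 ] [-3.13570141  0.01785785  0.13244647]
[[ 0.7 -0.1  4.2]
 [ 1.8 -1.2  4.3]
 [ 2.3  0.1  4.5]]
[ 0.58895099 -0.07332594  0.02557758] [ 0.67143513 -0.07547903  0.15484066]
0.682 stop top,bottom-at-26: [[414.3, 67.9], [412.8, 68.5]]
0.684 stop top,bottom-at-26: [[414.8, 61.2], [413.3, 61.9]]
0.686 stop top,bottom-at-26: [[415.3, 54.5], [413.8, 55.3]]
80 678.5; 85 676.9; 88 676.0; 90 675.3; 92 674.7; 94 674.0; 96 673.4; 280 600.9; 284 599.0; 288 597.1;
```

View pics/m12.png

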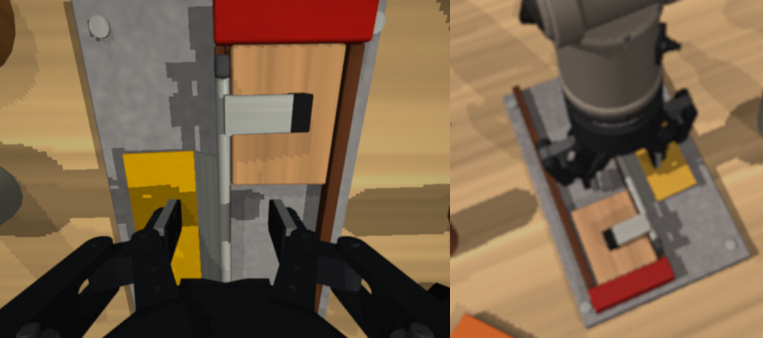

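View pics/g12.png

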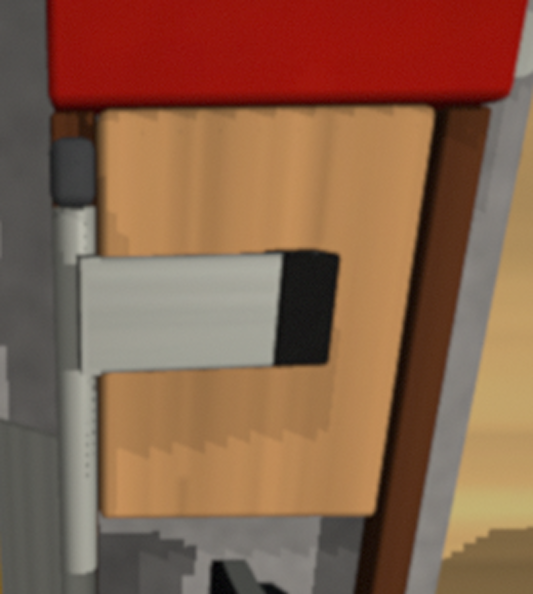

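The blank stays against the stop and the tip is clear of it by about 10 mm. Now lifting slowly.

```bash
python3 -m pendant '{"hand":[55,55,55,55,55],"dp":[[-0.002,0,-0.012],[-0.002,0,-0.012],[-0.002,0,-0.015],[-0.003,0,-0.02],[-0.003,0,-0.03]],"turn":[0,0,0,0,0]}';python3 -m pendant '{"hand":[55,55,55,55,55],"dp":[[-0.01,0,-0.08],[-0.01,0,-0.12],[-0.01,0,-0.12],[-0.01,0,-0.12],[0,0,0]],"turn":[0,0,0,0,0]}'; python3 -m pendant '{"hand":[55,55,55,55,55],"dp":[[-0.1,0.1,0],[-0.1,0.12,0],[-0.1,0.12,0],[-0.03,0.14,0],[0,0,0]],"turn":[0,0,0,0,0]}'; python3 - <<'E'
from h import *
import cv2
a=env.capture('scene');b=env.capture('top')
cv2.imwrite('pics/end_s.png',a);cv2.imwrite('pics/end_t.png',b)
r=lambda i:cv2.resize(i,(395,450),interpolation=cv2.INTER_CUBIC); cv2.imwrite('pics/m13.png',np.hstack([r(b[150:310,295:435]),r(a[200:385,190:360])]))
E
```

```text
time_s: 9.72
tcp_pos: [0.582, -0.0728, 0.0599]
ee_rot: [-3.134, 0.016, 0.152]
contact_force: [1.4, 0.5, 0.6]
opening: 0.0552
time_s: 10.35
tcp_pos: [0.583, -0.0735, 0.2467]
ee_rot: [-3.135, 0.016, 0.147]
contact_force: [-0.2, 0.9, -0.1]
opening: 0.055
time_s: 10.98
tcp_pos: [0.4443, -0.2677, 0.2575]
ee_rot: [-3.134, 0.012, 0.15]
contact_force: [-0.6, 1.3, 0.6]
opening: 0.0553
```

View pics/m13.png

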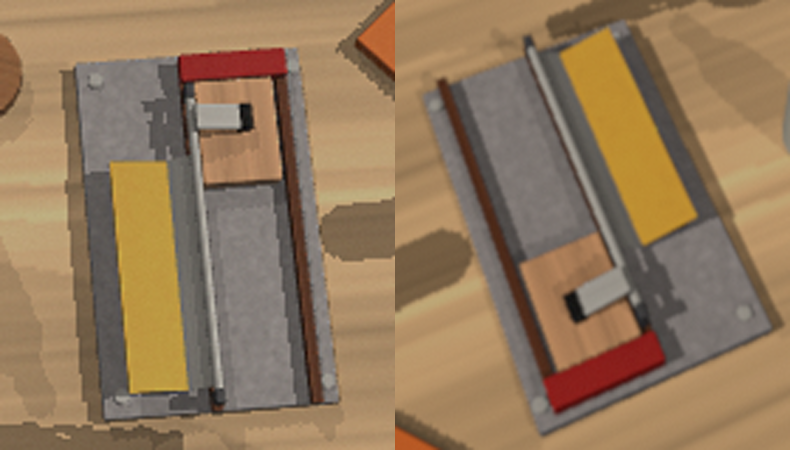

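View pics/end_s.png

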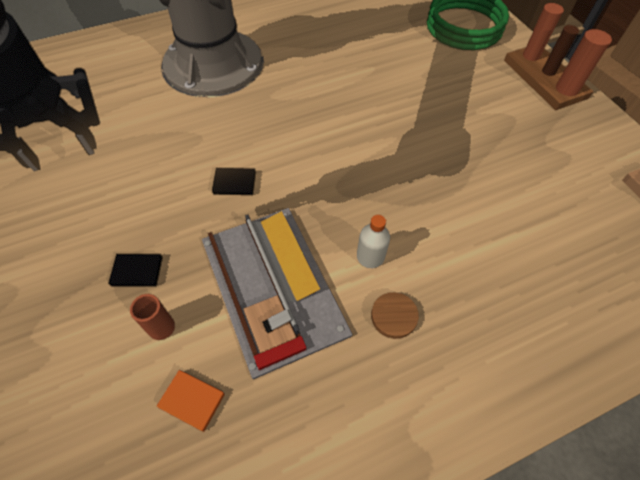

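The blank sits against the red stop with the foot resting on it (scene 275,323). The bystanders and look-alikes haven't moved and the hand is clear. Handing in.

```bash
python3 -c "
from cell import env
print(env.sign_off(), env.observe()['time_s'])"
```

```text
the job is handed in; nothing more can be done
the job is handed in; nothing more can be done
```

The blank is loaded fully home against the red end stop, with the clip resting on it, and I handed the job in at about 11 s of the 45 s allowed.

- **How it went:** One fingertip held the yellow bar down at about 0.45 rad while the other pushed the blank about 55 mm under the raised foot. I then backed the pushing tip off about 10 mm with the bar still held, lifted slowly so the clip came down, and took the hand clear.
- **Last checks:**
  - On the final push the tip stalled at x = 0.5985 with a push-back of about 10 N, and no gap to the stop was visible.
  - After the release, both outside cameras showed the blank still home and the foot on it. The other items looked unmoved.
- **What disagreed:**
  - The first carrier positions from the two cameras differed by about 3 mm, so I used the wrist camera to refine them.
  - The tool tilted slowly during the push, up to about 0.1 rad, so the tip moved less than commanded. I made up for this with extra steps.
  - On that final push the vertical force rose to about 15 N for a moment, well under the limits.

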